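# Print the three-colour souvenir sheet

## Robot

A 7-joint arm with a two-finger parallel gripper is mounted at the origin on the work surface. World frame = base frame: x ahead of the robot, y to its left, z up, the work surface at z = 0. Lengths are in m, angles in rad, forces in N, time in s.
With the tool pointing down it reaches from about 0.425 to 0.925 m from the base axis. Payload 6.8 kg.
Tool frame: the origin (TCP) lies on the centre line of the jaws, within the pads' length; the fingertips stand 14 mm ahead of it and the grasp point (between the pads) lies 5 mm behind it (bot.finger_overhang is the distance from the TCP to the fingertips, in m); z points along the fingers, y is the line along which they close (so a half turn about z gives the same grasp; the last joint's range is limited). The gripper opens to 85 mm and grips with 20 to 120 N. Pads are 22 mm wide; open, the fingers measure 114 mm over their backs; the gripper's body (76 mm by 85 mm) begins 54 mm behind the grasp point. The pads swing forward as they close: fully open they stand 13 mm farther back than shut.
Start: joints at [1.214, 0.477, 0.022, 1.555, -0.011, 1.109, -0.083], TCP at [0.166, -0.654, 0.245] pointing down, gripper open.
Joint ranges: [-2.96, 2.96], [-0.34, 2.1], [-1.41, 1.46], [0.24, 2.44], [-1.37, 4.51], [0.17, 1.92], [-2.96, 2.96]. Speed limits (rad/s): [2.39, 2.39, 3.14, 3.14, 3.14, 3.14, 3.14].

## Interface

Orientations are given as a unit quaternion [w, x, y, z].
In Python, from station import bot gives the robot as it stands.
- The arm moves only by the shell command python3 -m inch 'ROWS' [OPENING] [FORCE]. ROWS is JSON, a list of rows, each a list of 4 numbers: the shift along the tool's x, y, z in m, then the turn about the tool's z in degrees. A call has 1 to 12 rows; each row shifts and turns the commanded pose from where the row before left it, along the tool's axes as they then stand; what a row does not reach is not made up. A row lasts 1/10 s, in which the tool goes at most 50 mm and 8.59 degrees, less where a joint would pass 70% of its speed; a pose out of reach is approached as far as the arm can. A call is refused whole if a number of a shift passes 0.05 or a number of a turn 8.59, either way. A call with a gripper value outside its range is refused whole. OPENING is the finger opening in m, from 0 to 0.0854, set as the call begins (- or left out, the last holds). The fingers move at their own pace and stop on an object; FORCE is the grip in N (left out, the last holds). Time passes only in rows, so rows that do not move let the fingers close. It gives the time, the measured TCP pose, the force, the opening and the grip force at its end, in the units of the state.
- bot.get_obs(): the state, without advancing time (a new reading comes with each control period).
- bot.read_camera(name): name is "scene" or "top" or "wrist"; returns a dict with "color" (420x560x3 uint8, red, green, blue), "mtx" (3x3 intrinsics, pixels), "dist_coeffs" ([k1, k2, p1, p2, k3] as OpenCV has them; the pictures are not rectified), "world_from_camera" (4x4, takes a point from camera to world coordinates); the wrist camera has in their place "hand_eye" (4x4, takes a point from camera to tool coordinates, whose origin is the TCP and whose axes are the flange's). Camera axes: x right, y up, looking along -z (the intrinsics and any distortion apply to the point x, -y, -z); pixel columns grow to the right and rows downward; lengths in m; the calibration is good to about 2 mm. A picture is of the moment at which its call begins: read the wrist's pose just before it. There is no depth.
- bot.hand_in(): hands the job in; it is judged then, once.
The state is a dict: "t": time; "q": joint angles; "joint_vel": joint speeds; "joint_torque": joint torques, N m; "eef_pos": TCP position; "tool_rot": TCP orientation; "contact_force": force on the tool from outside, world axes, zero at the start; "torque": the same for the moment, N m; "gripper_width": opening from 0.0 (shut) to 1.0 (fully open); "grasp_force": force on a finger pad.
Only numpy, scipy, OpenCV 4.12 (cv2) and the standard library are available. Lean on these libraries where they do the work, as an engineer would, in place of code of your own. Each camera call takes 0.05 s, during which the arm holds its last target. There are 200 camera calls.

## Task

Print the souvenir sheet from the lightest ink to the darkest: press the head of the yellow stamper all the way down, then the red one, then the blue one, lightly, from above; each head stays down once pressed. Leave the green head up, and do not pick up, shift or tip any stamper or disturb the other things on the table.

Things in the scene. Friction and masses are not known exactly. Their poses are not given: they have to be found in the camera images.
- yellow_stamper: the yellow self-inking stamper, loose, about 0.45 kg: black foot 70 x 56 mm (x by y) and 42 mm high, standing on the sheet; out of it rises a yellow head, a block 54 x 40 mm with a round knob on top. Origin: centre of the foot's underside, z up
- yellow_top (a point): centre of the flat top of the yellow knob (knob 42 mm across, flat part about 30 mm), 110 mm above the table while the head is up; it moves with the head, and besides gives way on a springy stem by 1 mm per 2 N (8 mm at most), coming back when let go
- yellow_head (a joint): how far the yellow head (its block, not the knob's cushion) has been pushed down, m: 0 fully up, 0.012 at the bottom stop, at most 0.0015 at the start. Moving it takes about 3 N straight down, all the way; there is no return spring, so it stays where it is left; the stop is rigid, but the knob is cushioned on its stem
- red_stamper: the red self-inking stamper, loose, about 0.45 kg: black foot 70 x 56 mm (x by y) and 42 mm high, standing on the sheet; out of it rises a red head, a block 54 x 40 mm with a round knob on top. Origin: centre of the foot's underside, z up
- red_top (a point): centre of the flat top of the red knob (knob 42 mm across, flat part about 30 mm), 110 mm above the table while the head is up; it moves with the head, and besides gives way on a springy stem by 1 mm per 2 N (8 mm at most), coming back when let go
- red_head (a joint): how far the red head (its block, not the knob's cushion) has been pushed down, m: 0 fully up, 0.012 at the bottom stop, at most 0.0015 at the start. Moving it takes about 3 N straight down, all the way; there is no return spring, so it stays where it is left; the stop is rigid, but the knob is cushioned on its stem
- blue_stamper: the blue self-inking stamper, loose, about 0.45 kg: black foot 70 x 56 mm (x by y) and 42 mm high, standing on the sheet; out of it rises a blue head, a block 54 x 40 mm with a round knob on top. Origin: centre of the foot's underside, z up
- blue_top (a point): centre of the flat top of the blue knob (knob 42 mm across, flat part about 30 mm), 110 mm above the table while the head is up; it moves with the head, and besides gives way on a springy stem by 1 mm per 2 N (8 mm at most), coming back when let go
- blue_head (a joint): how far the blue head (its block, not the knob's cushion) has been pushed down, m: 0 fully up, 0.012 at the bottom stop, at most 0.0015 at the start. Moving it takes about 3 N straight down, all the way; there is no return spring, so it stays where it is left; the stop is rigid, but the knob is cushioned on its stem
- green_stamper: the green self-inking stamper, loose, about 0.45 kg: black foot 70 x 56 mm (x by y) and 42 mm high, standing on the sheet; out of it rises a green head, a block 54 x 40 mm with a round knob on top. Origin: centre of the foot's underside, z up
- green_top (a point): centre of the flat top of the green knob (knob 42 mm across, flat part about 30 mm), 110 mm above the table while the head is up; it moves with the head, and besides gives way on a springy stem by 1 mm per 2 N (8 mm at most), coming back when let go
- green_head (a joint): how far the green head (its block, not the knob's cushion) has been pushed down, m: 0 fully up, 0.012 at the bottom stop, at most 0.0015 at the start. Moving it takes about 3 N straight down, all the way; there is no return spring, so it stays where it is left; the stop is rigid, but the knob is cushioned on its stem
- sheet: the souvenir sheet, thin paper fixed flat on the table, 200 x 470 mm (x by y), under the row of four stampers, 95 to 150 mm apart (centres) in any colour order. Origin: its centre
- wax_seal: bystander: loose seal with brass foot and dark wooden handle, 26 mm across, 70 mm tall, standing beyond the sheet. Origin: centre of its underside
- dish: bystander: loose white ceramic dish, 84 mm across, 28 mm high, beyond the sheet. Origin: centre of its underside
- pen_tray: bystander: loose wooden tray with a pen in it, 50 x 170 mm (x by y), 14 mm high, between sheet and robot. Origin: centre of its underside
- gift_box: bystander: loose kraft box 70 x 90 x 40 mm, on the left. Origin: centre of its underside
- wax_jar: bystander: loose amber jar, 64 mm across, 85 mm tall, on the right. Origin: centre of its underside

How it is judged:
On the way, in this order (a step that is already met when the one before it is completed fails the run):
1. the yellow head is pressed down (value of joint yellow_head above 0.009 m), for 0.1 s.
2. the red head is pressed down (value of joint red_head above 0.009 m), for 0.1 s.
3. the blue head is pressed down (value of joint blue_head above 0.009 m), for 0.1 s.
At the end, for the whole second after the job is handed in: the yellow, red and blue heads are down (9 mm or more of 12), the green head is up (under 4 mm), and all four stampers stand upright at rest within 12 mm of where they stood (value of joint each of yellow_head, red_head, blue_head above 0.009 m and value of joint green_head below 0.004 m and distance of each of yellow_stamper, red_stamper, blue_stamper, green_stamper from where it was at the start of the episode below 0.012 m and angle between each of yellow_stamper, red_stamper, blue_stamper, green_stamper's own z axis and vertical below 0.05 rad and linear speed of each of yellow_stamper, red_stamper, blue_stamper, green_stamper below 0.02 m/s); the robot touches nothing.
It fails at once if pressed out of order: red or blue before yellow is down, or blue before red is down ((value of joint yellow_head below 0.009 m and value of joint any of red_head, blue_head above 0.004 m) or (value of joint red_head below 0.009 m and value of joint blue_head above 0.004 m)).
It fails at once if the green head pressed (more than 4 mm) (value of joint green_head above 0.004 m).
It fails at once if a stamper pressed hard (more than 20 N) (contact force between any of yellow_stamper, red_stamper, blue_stamper, green_stamper and the fingers above 20 N).
It fails at once if a stamper lifted (more than 8 mm), shifted (more than 12 mm) or tipped (more than 0.2 rad) (height (world z) of any of yellow_stamper, red_stamper, blue_stamper, green_stamper above 0.008 m or distance of any of yellow_stamper, red_stamper, blue_stamper, green_stamper from where it was at the start of the episode above 0.012 m or angle between any of yellow_stamper, red_stamper, blue_stamper, green_stamper's own z axis and vertical above 0.2 rad).
It fails at once if the seal, dish, pen tray, gift box or jar disturbed (moved more than 20 mm) (distance of any of wax_seal, dish, pen_tray, gift_box, wax_jar from where it was at the start of the episode above 0.02 m).
It also fails if it takes over 45 s, if anything falls off the work surface, if the arm or the gripper's body presses on something with over 40 N, if the wrist force passes 120 N, or if a joint passes its speed limit or range.

## Working session

There is one attempt and no reset: what is moved stays moved. The work goes in short steps, Python scripts to look and compute and a shell command to move; the robot and the scene stay as the last step left them, time stands still between calls to the robot, and variables do not carry over. Pictures are saved under pics/ and viewed, at most 10 in all, crops included, and the job is handed in when it is done.

```bash
mkdir -p pics; ls
python3 - <<'E'
from station import bot
import cv2
o=bot.get_obs();print({k:o[k] for k in("t","q","eef_pos","tool_rot","contact_force","gripper_width")},bot.finger_overhang)
for n in("top","scene"):
    c=bot.read_camera(n);cv2.imwrite(f"pics/{n}0.png",c["color"][:,:,::-1])
    print(c["world_from_camera"],c["mtx"],c["dist_coeffs"])
E
```

```text
pics
{'t': 0.0, 'q': array([ 1.21393707,  0.47781063,  0.02231106,  1.55640849, -0.01148031,
        1.10929549, -0.08309153]), 'eef_pos': array([ 0.16605329, -0.65369464,  0.24433622]), 'tool_rot': array([-8.78936498e-04,  9.92270403e-01,  1.24091265e-01, -1.79269735e-04]), 'contact_force': array([-0.30670089, -0.26881691,  0.11359761]), 'gripper_width': 1.000276170924695} 0.014
[[-0.02082895  0.99078802 -0.13381051  0.42844447]
 [-0.99963088 -0.02297349 -0.01450258 -0.02251295]
 [-0.01744307  0.13345904  0.99090081  1.39197675]
 [ 0.          0.          0.          1.        ]] [[499.90726785   0.         280.74093109]
 [  0.         499.90726785 213.07847344]
 [  0.           0.           1.        ]] [0.05318857 0.         0.         0.         0.        ]
[[ 0.65689989 -0.39030182  0.64509458  1.31363876]
 [ 0.75396786  0.33564848 -0.56468803 -0.67185384]
 [ 0.00387375  0.85732408  0.51476248  0.69684495]
 [ 0.          0.          0.          1.        ]] [[447.64994465   0.         287.31849637]
 [  0.         447.64994465 212.19740428]
 [  0.           0.           1.        ]] [-0.0640333  0.         0.         0.         0.       ]
```

View pics/top0.png

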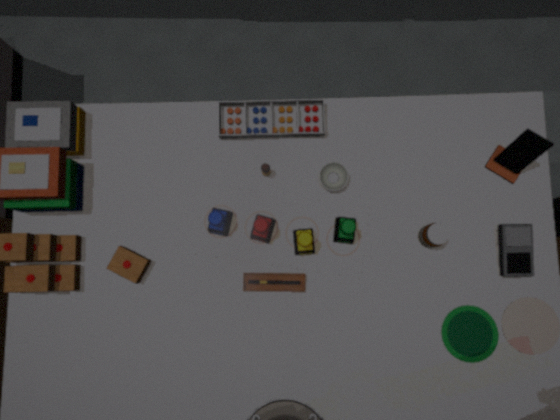

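View pics/scene0.png

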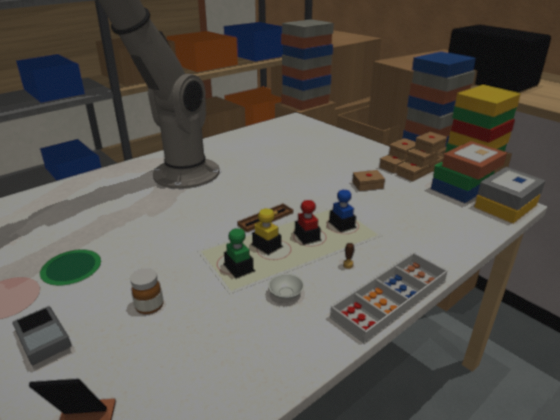

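The top view shows the knobs blue (220,216), red (262,226), yellow (305,240) and green (347,226). The scene view shows the same row, with nothing above it. I'll locate the knobs by colour in both views.

```bash
cat > h.py <<'E'
import cv2,numpy as np
from station import bot
from scipy.spatial.transform import Rotation as R
def rot(q): return R.from_quat(np.r_[q[1:],q[0]]).as_matrix()
def ray(c,uv,T):
    p=cv2.undistortPoints(np.array([[uv]],float),c["mtx"],c["dist_coeffs"])[0,0]
    return T[:3,3],T[:3,:3]@np.array([p[0],-p[1],-1])
def atz(o,d,z): return o+d*(z-o[2])/d[2]
HUE={"yellow":(22,35),"red":(172,6),"blue":(108,128),"green":(55,85)}
def blobs(c,col,roi,smin=150,vmin=60):
    h=cv2.cvtColor(c["color"],cv2.COLOR_RGB2HSV).astype(int);a,b=HUE[col];H=h[...,0]
    m=((H>=a)&(H<=b)) if a<b else ((H>=a)|(H<=b))
    m&=(h[...,1]>smin)&(h[...,2]>vmin)
    k=np.zeros_like(m);x0,y0,x1,y1=roi;k[y0:y1,x0:x1]=1;m&=k
    n,l,s,ce=cv2.connectedComponentsWithStats(m.astype(np.uint8))
    return l,s,ce
E
python3 - <<'E'
from h import *
out=[]
for n,roi in(("top",(195,195,375,265)),("scene",(215,180,370,280))):
    c=bot.read_camera(n)
    for col in HUE:
        l,s,ce=blobs(c,col,roi,120,40)
        i=1+s[1:,4].argmax();o,d=ray(c,ce[i],c["world_from_camera"])
        print(n,col,s[i],ce[i].round(1),atz(o,d,.10).round(3))
    x,y,x1,y1=roi
    im=c["color"][y:y1,x:x1,::-1]; out.append(cv2.resize(im,(700,int(700*im.shape[0]/im.shape[1])),interpolation=cv2.INTER_CUBIC)[:300])
cv2.imwrite("pics/crop1.png",cv2.convertScaleAbs(np.vstack(out),alpha=1.7))
E
```

```text
top yellow [296 229  17  23 338] [304.2 240. ] [ 0.531 -0.063  0.1  ]
top red [253 217  18  21 206] [261.4 225.7] [0.571 0.047 0.1  ]
top blue [209 210  17  20 183] [215.3 218.1] [0.594 0.167 0.1  ]
top green [338 218  17  21 288] [346.4 227.9] [ 0.56  -0.173  0.1  ]
scene yellow [255 209  23  32 496] [265.9 224.8] [ 0.577 -0.097  0.1  ]
scene red [298 200  20  31 376] [307.7 216.3] [0.615 0.009 0.1  ]
scene blue [333 203  20  16 211] [343.  210.7] [0.655 0.098 0.1  ]
scene green [227 229  23  34 435] [237.2 246.3] [ 0.605 -0.204  0.1  ]
```

View pics/crop1.png

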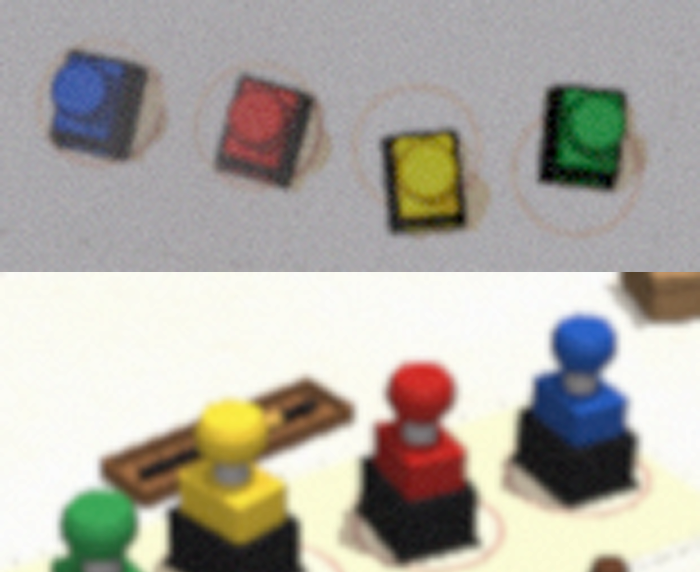

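The crop shows the knob centres clearly. In the top view (full pixels) they are blue (215.1,218.1), red (261.6,225.3), yellow (305,239.2) and green (348.8,226.6). In the scene view they are yellow (266.4,215.2), red (308.4,206.8) and blue (344.3,196.4). Next I'll triangulate them and work out the approach.

Run:
```python
from h import *
ct,cs=bot.read_camera("top"),bot.read_camera("scene")
P={"yellow":((305,239.2),(266.4,215.2)),"red":((261.6,225.3),(308.4,206.8)),"blue":((215.1,218.1),(344.3,196.4)),"green":((348.8,226.6),(237,243.5-5))}
o_=bot.get_obs();M=rot(o_["tool_rot"]);print(M.round(3))
for k,(a,b) in P.items():
    o1,d1=ray(ct,a,ct["world_from_camera"]);o2,d2=ray(cs,b,cs["world_from_camera"])
    s=np.linalg.lstsq(np.c_[d1,-d2],o2-o1,rcond=None)[0];p,q=o1+s[0]*d1,o2+s[1]*d2
    print(k,((p+q)/2).round(4),"gap",np.linalg.norm(p-q).round(4),"at .097",atz(o1,d1,.097).round(4))
print(bot.read_camera("wrist")["hand_eye"].round(3))
```

```text
[[ 0.969  0.246 -0.   ]
 [ 0.246 -0.969  0.001]
 [-0.    -0.001 -1.   ]]
yellow [ 0.5347 -0.0638  0.095 ] gap 0.0032 at .097 [ 0.5335 -0.065   0.097 ]
red [0.5737 0.0484 0.0946] gap 0.0033 at .097 [0.5723 0.047  0.097 ]
blue [0.5947 0.169  0.0918] gap 0.0001 at .097 [0.5941 0.1683 0.097 ]
green [ 0.5655 -0.1791  0.0896] gap 0.0031 at .097 [ 0.5638 -0.1795  0.097 ]
[[ 0.     0.953  0.301  0.077]
 [ 1.     0.    -0.001 -0.001]
 [-0.001  0.301 -0.953 -0.128]
 [ 0.     0.     0.     1.   ]]
```

```bash
python3 -m inch '[[0.033,-0.032,0,0],[0.033,-0.032,0,0],[0.033,-0.032,0,0],[0.033,-0.032,0,0],[0.033,-0.032,0,0],[0.033,-0.032,0,0],[0.033,-0.032,0,0],[0.033,-0.032,0,0],[0.033,-0.032,0,0],[0.033,-0.032,0,0],[0.033,-0.032,0,0],[0.033,-0.032,0,0]]' 0
python3 -m inch '[[0.035,-0.033,0,0],[0.035,-0.033,0,0],[0.035,-0.031,0,0],[0,0,0,0],[0,0,0,0],[0,0,0,0]]'
python3 - <<'E'
from h import *
o=bot.get_obs();M=rot(o["tool_rot"]);c=bot.read_camera("wrist")
print(M.round(3),o["eef_pos"],o["q"].round(2))
T=np.eye(4);T[:3,:3]=M;T[:3,3]=o["eef_pos"];T=T@c["hand_eye"]
np.savez("w1.npz",T=T)
cv2.imwrite("pics/w1.png",cv2.convertScaleAbs(c["color"][:,:,::-1],alpha=1.3))
E
```

```text
t: 1.55
eef_pos: [0.4562, -0.183, 0.2457]
tool_rot: [0.0, 0.992, 0.124, 0.0]
contact_force: [1.0, 0.4, -0.5]
gripper_width: 0.001
grasp_force: 0.0
t: 2.15
eef_pos: [0.5327, -0.066, 0.2451]
tool_rot: [0.0, 0.992, 0.123, -0.0]
contact_force: [-0.7, 0.1, -0.0]
gripper_width: -0.0
grasp_force: 0.0
[[ 0.97   0.245 -0.001]
 [ 0.245 -0.97  -0.001]
 [-0.001  0.001 -1.   ]] [ 0.53274979 -0.06601622  0.24511279] [ 0.31  0.27 -0.36  1.87  0.11  1.02 -1.42]
```

View pics/w1.png

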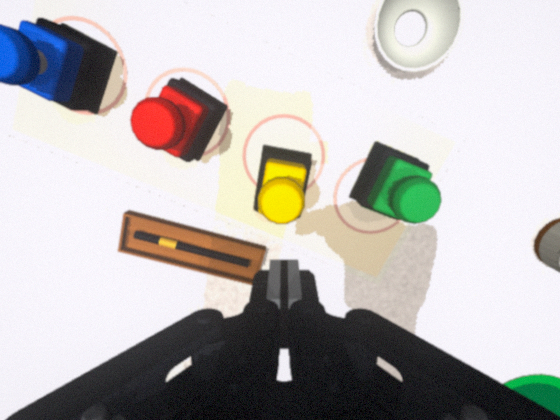

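The wrist picture shows the yellow knob at (281.5,200.5), red at (158,123) and green at (416,199), with the shut fingertips at (285,265). I'll cross-check these against the earlier positions.

Run:
```python
from h import *
T=np.load("w1.npz")["T"];c=bot.read_camera("wrist")
for n,p in {"yellow":(281.5,200.5),"red":(158,123),"green":(416,199),"blue":(12,55)}.items(): print(n,atz(*ray(c,p,T),.097).round(4))
o,d=ray(c,(285,265),T);print("tip",atz(o,d,.231).round(4),bot.get_obs()["eef_pos"])
```

```text
yellow [ 0.5338 -0.0631  0.097 ]
red [0.5726 0.0504 0.097 ]
green [ 0.5639 -0.1771  0.097 ]
blue [0.5947 0.1635 0.097 ]
tip [ 0.5385 -0.0644  0.231 ] [ 0.53270848 -0.06642915  0.24525776]
```

```bash
python3 -m inch '[[0.0016,-0.002,0.035,0],[0,0,0.035,0],[0,0,0.035,0],[0,0,0.005,0],[0,0,0,0],[0,0,0,0]]'
python3 -m inch '[[0,0,0.004,0],[0,0,0.004,0],[0,0,0.003,0],[0,0,0.003,0],[0,0,0.003,0],[0,0,0.003,0],[0,0,0.002,0],[0,0,0,0],[0,0,0,0]]'
```

```text
t: 2.85
eef_pos: [0.5355, -0.0629, 0.137]
tool_rot: [0.0, 0.992, 0.124, 0.001]
contact_force: [-0.3, 0.1, 0.9]
gripper_width: -0.0
grasp_force: 0.0
t: 3.75
eef_pos: [0.5346, -0.0624, 0.1133]
tool_rot: [-0.0, 0.992, 0.124, 0.0]
contact_force: [1.0, -0.2, 2.1]
gripper_width: -0.002
grasp_force: 0.9
```

```bash
python3 -m inch '[[0,0,0.002,0],[0,0,0.001,0],[0,0,0.001,0],[0,0,0.001,0],[0,0,0,0],[0,0,0,0]]'
```

```text
t: 4.35
eef_pos: [0.5347, -0.0624, 0.1087]
tool_rot: [0.0, 0.992, 0.124, 0.0]
contact_force: [-0.7, -0.6, 6.0]
gripper_width: -0.002
grasp_force: 3.3
```

The reading is 6 N at a depth that matches the bottom stop. Next I raise the tool and go to red.

```bash
python3 -m inch '[[0,0,-0.01,0],[0,0,-0.04,0],[0,0,-0.01,0],[0.0215,-0.033,0,0],[0.0215,-0.033,0,0],[0.0215,-0.033,0,0],[0,0,0,0],[0,0,0.015,0],[0,0,0.015,0],[0,0,0,0],[0,0,0,0]]'
python3 - <<'E'
from h import *
o=bot.get_obs();M=rot(o["tool_rot"]);c=bot.read_camera("wrist")
T=np.eye(4);T[:3,:3]=M;T[:3,3]=o["eef_pos"];T=T@c["hand_eye"]
np.savez("w2.npz",T=T);print(o["eef_pos"])
cv2.imwrite("pics/w2.png",cv2.convertScaleAbs(c["color"][:,:,::-1],alpha=1.3))
E
```

```text
t: 5.45
eef_pos: [0.5717, 0.0481, 0.1372]
tool_rot: [0.0, 0.992, 0.123, -0.001]
contact_force: [2.1, 0.9, -0.8]
gripper_width: 0.002
grasp_force: 0.0
[0.57167448 0.04810996 0.13717111]
```

View pics/w2.png

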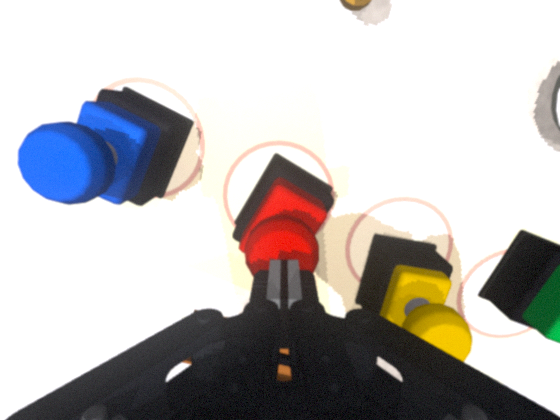

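The fingertips at (285,265) are over the red knob at about (281,253). The yellow block sits lower in its foot, and the blue knob is at (67,163). Now I press red by 28.5 mm in small steps.

```bash
python3 -m inch '[[0.001,-0.001,0.004,0],[0,0,0.004,0],[0,0,0.003,0],[0,0,0.003,0],[0,0,0.003,0],[0,0,0.003,0],[0,0,0.003,0],[0,0,0.002,0],[0,0,0.002,0],[0,0,0.001,0],[0,0,0,0],[0,0,0,0]]'
python3 - <<'E'
from h import *
T=np.load("w2.npz")["T"];c=bot.read_camera("wrist")
for n,p in {"red":(281,253),"blue":(67,163)}.items(): print(n,atz(*ray(c,p,T),.097).round(4))
E
```

```text
t: 6.7
eef_pos: [0.5734, 0.0507, 0.1104]
tool_rot: [0.0, 0.992, 0.124, 0.0]
contact_force: [-0.7, -0.5, 2.8]
gripper_width: 0.001
grasp_force: 1.6
red [0.5714 0.0504 0.097 ]
blue [0.5937 0.1692 0.097 ]
```

```bash
python3 -m inch '[[0,0,0.001,0],[0,0,0.001,0],[0,0,0.001,0],[0,0,0,0],[0,0,0,0]]'
```

```text
t: 7.25
eef_pos: [0.5735, 0.0508, 0.1079]
tool_rot: [0.0, 0.992, 0.124, 0.0]
contact_force: [-3.2, -1.1, 8.3]
gripper_width: 0.001
grasp_force: 4.1
```

The red head is at its stop (8 N). Next is blue at (0.594, 0.169).

```bash
python3 -m inch '[[0,0,-0.01,0],[0,0,-0.04,0],[0,0,-0.01,0],[0.0163,-0.0364,0,0],[0.0163,-0.0364,0,0],[0.0163,-0.0364,0,0],[0,0,0,0],[0,0,0.015,0],[0,0,0.015,0],[0,0,0,0],[0,0,0,0],[0,0,0,0]]'
```

```text
t: 8.45
eef_pos: [0.5941, 0.1678, 0.1374]
tool_rot: [0.0, 0.992, 0.123, 0.0]
contact_force: [-0.6, -0.5, -0.0]
gripper_width: -0.001
grasp_force: 0.0
```

```bash
python3 -m inch '[[0,-0.001,0.004,0],[0,0,0.004,0],[0,0,0.003,0],[0,0,0.003,0],[0,0,0.003,0],[0,0,0.003,0],[0,0,0.003,0],[0,0,0.002,0],[0,0,0.002,0],[0,0,0.001,0],[0,0,0,0],[0,0,0,0]]'
python3 -m inch '[[0,0,0.001,0],[0,0,0.001,0],[0,0,0.001,0],[0,0,0,0],[0,0,0,0]]'
```

```text
t: 9.65
eef_pos: [0.5937, 0.1696, 0.1096]
tool_rot: [0.0, 0.992, 0.124, 0.0]
contact_force: [-2.2, -1.2, 5.1]
gripper_width: -0.002
grasp_force: 2.5
t: 10.15
eef_pos: [0.5939, 0.1697, 0.1073]
tool_rot: [0.0, 0.992, 0.124, 0.0]
contact_force: [-2.3, -0.8, 9.8]
gripper_width: 0.002
grasp_force: 4.7
```

Blue is also at its stop. I'll raise clear and look.

```bash
python3 -m inch '[[0,0,-0.01,0],[0,0,-0.04,0],[0,0,-0.04,0],[0,0,-0.04,0],[-0.045,0,0,0],[-0.045,0,0,0],[-0.03,0,0,0],[0,0,0,0],[0,0,0,0]]'
python3 - <<'E'
from h import *
c=bot.read_camera("scene");cv2.imwrite("pics/s2.png",cv2.resize(c["color"][170:290,200:380,::-1],(780,520),interpolation=cv2.INTER_CUBIC))
E
```

```text
t: 11.05
eef_pos: [0.4774, 0.1399, 0.2367]
tool_rot: [0.0, 0.992, 0.124, 0.001]
contact_force: [0.3, -0.5, -0.8]
gripper_width: -0.001
grasp_force: 0.0
```

View pics/s2.png

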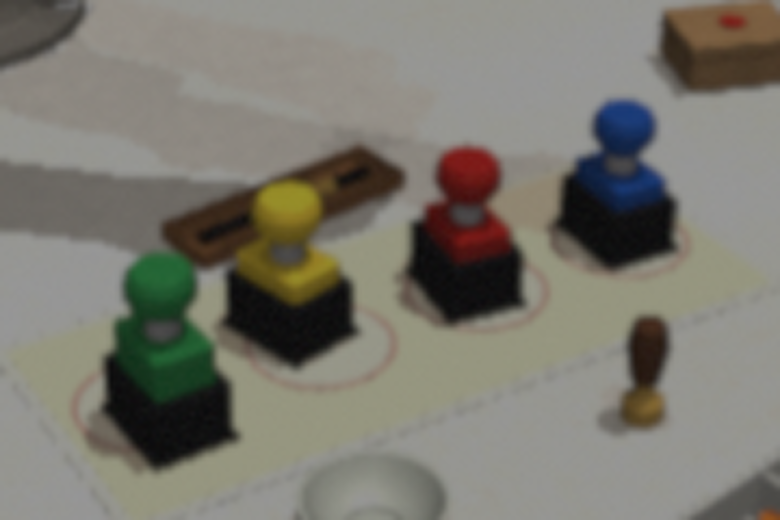

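The yellow (288,270), red (467,230) and blue (620,185) blocks all sit equally low. Green (165,350) is still up, and all four stampers stand upright.

```bash
python3 -c "
from station import bot
print(bot.hand_in())"
```

```text
the job is handed in; nothing more can be done
None
```

I pressed the yellow, red and blue heads to their stops in that order, with no more than about 10 N read at the wrist; in the last picture green is up and all four stampers stand upright. The job is handed in, but no verdict came back.

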